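# Step a tapped bench supply up four clicks, off load

### The job

The output of the grey bench supply is on and its voltage is four taps too low. With fingertips only, switch the output off at the red rocker, turn the black pointer knob exactly four clicks clockwise (seen from above) without ever going past the fourth stop, and then switch the output on again. Never turn the knob while the output is on, push gently and grip nothing, and leave the pen on the supply and the other things on the bench where they are.

Things in the scene. Friction and masses are not known exactly. Their poses are not given: they have to be found in the camera images.
- supply: Grey sheet-metal bench supply, 150 mm deep (x) x 190 mm wide (y), fixed; its dark level top panel is 80 mm above the bench. Origin: centre of its underside; at yaw 0 x points away from the robot, y left. Knob axis at x -15, y +40 mm; rocker pivot at x -12, y -58 mm. On the panel stand only knob, rocker (bezel 57 x 34 mm, 2.5 mm high) and pen. 35 N on it is too much: push gently.
- selector (a joint): Knob angle in rad, growing clockwise seen from above: 12 click stops 30 degrees (0.524 rad) apart, 0 to 5.76, hard ends; white ticks mark them. It starts in stop 0, 1, 2 or 3 and rests only in stops. Climbing out of a stop takes up to about 0.15 N m (6 N pushed 25 mm from the axis); just past half way to the next stop it snaps forward into it by itself.
- knob_axis (a point): On the knob's axis, at its top, 29 mm above the panel. The knob is a black bar with upright sides, 14 mm wide, from 24 mm behind the axis to 24 mm ahead, then a 10 mm wide nose to 36 mm; the bar stands from 5 to 29 mm above the panel, round a hub of 12.5 mm radius, on a turning skirt disc of 35 mm radius whose top is 5 mm above the panel.
- pointer_tip (a point): Middle of the nose's end face, 36 mm from the knob's axis and 17 mm above the panel; a white line runs along the nose to it. The direction from knob_axis to it, seen from above, is where the knob points.
- rocker (a joint): Angle of the red output rocker in rad: 0 = OFF (the end nearest the robot down), 0.44 = ON (the far end down). It starts ON. An over-centre switch: past 0.22 it snaps to the other side by itself and stays there; it takes about 5 N pressed down on the raised end.
- rocker_on_end (a point): On the top face of the rocker's far half, 20 mm from the pivot, on the centre line; pressing here switches ON. 14 mm above the panel when OFF, 5 mm when ON. The rocker is 45 mm long (along the supply's x) and 24 mm wide, its top a shallow V; a white stroke on the panel lies beyond this end.
- rocker_off_end (a point): On the top face of the rocker's near half, 20 mm from the pivot, on the centre line; pressing here switches OFF. 14 mm above the panel when ON, 5 mm when OFF. A white ring on the panel lies beyond this end.
- marker_pen: Black pen with a red cap, 127 mm long and 13 mm thick, lying loose along the rear edge of the supply's panel. Origin: centre of its underside. To be left alone.
- core: Open mains transformer, 53 x 78 x 68 mm, standing on the green mat to the left of the supply. Origin: centre of its underside. To be left alone.
- board: Green circuit board, 64 x 93 x 19 mm, lying on the mat. Origin: centre of its underside. To be left alone.
- can: Blue electrolytic capacitor, 32 mm across and 45 mm high, standing on the bench to the right of the supply. Origin: centre of its underside. To be left alone.
- driver: Small yellow screwdriver, 110 mm long, lying on the bench to the right of the supply. Origin: centre of its underside. To be left alone.

How it is judged:
By the outcome, as a careful person would: the job done as asked, in the order asked, and still so for the second after the job is handed in, with the robot touching nothing.
It also fails if it takes over 54 s, if anything falls off the work surface, if the arm or the gripper's body presses on something with over 40 N, if the wrist force passes 120 N, or if a joint passes its speed limit or range.

### The arm

A 6-joint arm with a two-finger parallel gripper is mounted at the origin on a cart in front of the work surface, level with it; the furniture and walls round the work are solid. World frame = base frame: x ahead of the robot, y to its left, z up, the work surface at z = 0. Lengths are in m, angles in rad, forces in N, time in s.
With the tool pointing down it reaches from about 0.35 to 0.975 m from the base axis. Payload 4.9 kg.
Tool frame: the origin (TCP) lies at the very end of the fingers, on their centre line; the grasp point (between the pads) lies 19 mm behind it; z points along the fingers, y is the line along which they close (so a half turn about z gives the same grasp; the last joint's range is limited). The gripper opens to 85 mm and grips with 20 to 120 N. Pads are 22 mm wide; open, the fingers measure 114 mm over their backs; the gripper's body (76 mm by 85 mm) begins 54 mm behind the grasp point. The pads swing forward as they close: fully open they stand 13 mm farther back than shut.
Start: joints at [1.205, 0.053, 1.613, -0, 1.476, -0.119], TCP at [0.153, 0.606, 0.231] pointing down, gripper open.
Joint ranges: [-3.01, 3.01], [-1.01, 2.22], [0.06, 2.58], [-1.02, 4.17], [0.09, 2.62], [-3.14, 3.14]. Speed limits (rad/s): [2.57, 2.57, 3.14, 3.14, 3.14, 3.14].

### API

Orientations are given as a unit quaternion [w, x, y, z].
In Python, from plant import state, optics, ticket, nets gives the robot as it stands. The module is installed in compiled form; this text tells all that it offers.
- The arm moves only by the shell command python3 -m inch 'ROWS' [OPENING]. ROWS is JSON, a list of rows, each an object of numbers: "dx", "dy", "dz": the shift along the tool's x, y, z as a fraction of full scale; "rx", "ry", "rz": the turn, a rotation vector about the tool's x, y, z as a fraction of full scale. In form: [{"dx": .., "dy": .., "dz": .., "rx": .., "ry": .., "rz": ..}, ...]. A call has 1 to 5 rows; each row is the pose to reach, as a shift and turn from the pose commanded when the call began, along the tool's axes at that moment; what a row does not reach only later rows make up. Full scale, the value 1, is 0.8 m for a shift and 1.5 rad for a turn. A row lasts 1/10 s, in which the tool goes at most 50 mm and 8.59 degrees, less where a joint would pass 70% of its speed; a pose out of reach is approached as far as the arm can. A call with a number of a shift or a turn outside -1 to 1 is refused whole. A call with a gripper value outside its range is refused whole. OPENING is the opening, from -1 (shut) to 1 (fully open), set as the call begins (- or left out, the last holds). The fingers move at their own pace and stop on an object; the grip force is fixed at half the most. Time passes only in rows, so rows that repeat a pose let the fingers close. It gives the time, the measured TCP pose, the force, the opening and the grip force at its end, in the units of the state.
- state(): the state, without advancing time (a new reading comes with each control period).
- optics.grab_frame(name): name is "side" or "top" or "wrist"; returns the picture (384x512x3 uint8, red, green, blue); there is no depth.
- optics.camera_info(name): a dict with "fx", "fy", "cx", "cy" (pixels), "R" (3x3) and "t" (3): a world point X has camera coordinates R X + t. Camera axes: x right, y down, z forward; pixel columns grow to the right and rows downward; lengths in m; the calibration is good to about 2 mm. A picture is of the moment at which its call begins: read the wrist's pose just before it. camera_info takes no time and is no camera call; for the wrist camera it gives the pose at the moment of the call.
- ticket.job_done(): hands the job in; it is judged then, once.
Trained networks look in the newest picture that a camera, given by its name, has taken for a name from the list of things; names that differ only in an ending like _2 or _b are one class to them, and where a whole thing is asked for, a point or a joint stands for the part that bears it (a point fixed in the world has none). Each returns a list of dicts, best first, with "confidence" (0 to 1); they miss things now and then, are a little off and sometimes report something else, mostly with a low value. They report only what shows in the picture. A call takes as long as a camera call.
- nets.boxes_of(camera, name): "bbox" ([centre column, centre row, width, height] in pixels, round what is visible of it).
- nets.outline_of(camera, name): "pixels" (384x512 bool, what is visible of it) and "bbox" ([centre column, centre row, width, height] in pixels, round what is visible of it).
The state is a dict: "time": time; "joint_pos": joint angles; "joint_vel": joint speeds; "joint_efforts": joint torques, N m; "tool_pos": TCP position; "tool_rot": TCP orientation; "contact_force": force on the tool from outside, world axes, zero at the start; "ft_torque": the same for the moment, N m; "gripper_width": opening from 0.0 (shut) to 1.0 (fully open); "grasp_force": force on a finger pad.
Only numpy, scipy, OpenCV 4.12 (cv2) and the standard library are available. Lean on these libraries where they do the work, as an engineer would, in place of code of your own. Each camera call takes 0.05 s, during which the arm holds its last target. There are 200 camera calls.

## Working session

There is one attempt and no reset: what is moved stays moved. The work goes in short steps, Python scripts to look and compute and a shell command to move; the robot and the scene stay as the last step left them, time stands still between calls to the robot, and variables do not carry over. Pictures are saved under pics/ and viewed, at most 10 in all, crops included, and the job is handed in when it is done.

```bash
mkdir -p pics; python3 - <<'E'
from plant import state, optics, nets
import cv2,numpy as np
s=state();print(s['time'],s['tool_pos'],s['tool_rot'],s['gripper_width'])
ims=[]
for c in ['top','side']:
    im=optics.grab_frame(c);cv2.imwrite(f'pics/{c}0.png',im[:,:,::-1])
    for n in ['supply','selector','rocker','marker_pen','core','can']:
        print(c,n,[(np.round(d['bbox']).tolist(),round(d['confidence'],2)) for d in nets.boxes_of(c,n)[:2]])
    i=optics.camera_info(c);print(i['fx'],i['cx'],i['cy'],np.round(i['R'],3).tolist(),np.round(i['t'],3).tolist(), (-i['R'].T@i['t']).round(3))
E
```

```text
0.0 [0.1524528  0.60548097 0.23007604] [-2.58526896e-04  1.23078602e-01  9.92396392e-01 -9.95668263e-04] 0.9985364055587623
top supply [([227.0, 190.0, 68.0, 65.0], 0.94)]
top selector [([212.0, 192.0, 24.0, 22.0], 0.86)]
top rocker []
top marker_pen [([225.0, 163.0, 44.0, 6.0], 0.48)]
top core [([152.0, 178.0, 28.0, 30.0], 0.73)]
top can []
492.3959624364988 257.46404088898595 193.76963602586883 [[0.029, -0.999, 0.019], [-0.99, -0.032, -0.136], [0.137, -0.015, -0.99]] [0.095, 0.538, 1.338] [0.347 0.133 1.396]
side supply [([253.0, 197.0, 86.0, 72.0], 0.56)]
side selector [([238.0, 176.0, 30.0, 19.0], 0.84)]
side rocker []
side marker_pen [([273.0, 176.0, 28.0, 22.0], 0.58)]
side core [([227.0, 160.0, 27.0, 26.0], 0.92), ([259.0, 195.0, 20.0, 8.0], 0.52)]
side can [([312.0, 278.0, 14.0, 22.0], 0.59)]
366.14864827278103 252.48075876722368 190.34097762252298 [[0.889, -0.459, 0.014], [-0.269, -0.544, -0.795], [0.372, 0.702, -0.607]] [-0.405, 0.297, 0.688] [ 0.184 -0.507  0.659]
```

View pics/top0.png

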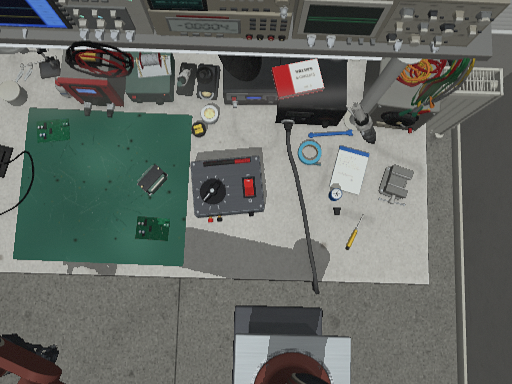

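View pics/side0.png

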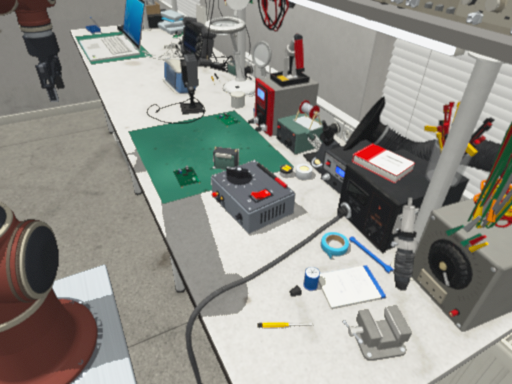

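The top view shows the supply at about (228,183), yawed slightly, with the knob at (212,190) and the rocker at (249,187). The pen lies along the rear edge at (228,161). Next I'll enlarge the top view and get rough positions.

```bash
cat > h.py <<'E'
import numpy as np
from plant import optics,state
def ray(c,u,v,z,i=None):
    i=i or optics.camera_info(c);R=np.array(i['R']);t=np.array(i['t'])
    o=-R.T@t;d=R.T@np.array([(u-i['cx'])/i['fx'],(v-i['cy'])/i['fy'],1]);return o+d*(z-o[2])/d[2]
def proj(X,i):
    p=np.array(i['R'])@X+np.array(i['t']);return np.array([i['fx']*p[0]/p[2]+i['cx'],i['fy']*p[1]/p[2]+i['cy']])
E
python3 - <<'E'
import cv2
from h import *
im=cv2.imread('pics/top0.png')[143:223,183:273];cv2.imwrite('pics/topc.png',cv2.resize(im,(720,640)[:2] if 0 else (675,600),interpolation=cv2.INTER_CUBIC))
for n,u,v,z in [('knob',212,190,.109),('rocker',249,187,.09),('pen',228,161,.087)]: print(n,ray('top',u,v,z).round(3))
E
```

```text
knob [0.531 0.233 0.109]
rocker [0.545 0.136 0.09 ]
pen [0.615 0.195 0.087]
```

View pics/topc.png

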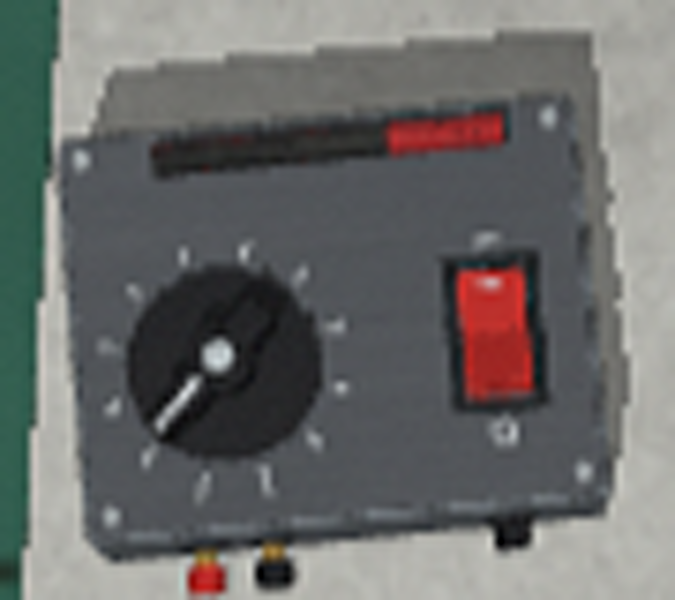

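The knob points towards the robot and to the left, and the supply is yawed about +6°. I'll close the gripper, move to a point above the supply and look with the wrist camera.

```bash

R='x'; python3 -m inch '[{"dx":-0.18,"dy":-0.13},{"dx":-0.18,"dy":-0.13},{"dx":-0.18,"dy":-0.13},{"dx":-0.18,"dy":-0.13},{"dx":-0.18,"dy":-0.13}]' -1
python3 -m inch '[{"dx":-0.18,"dy":-0.13},{"dx":-0.18,"dy":-0.13},{"dx":-0.18,"dy":-0.13},{"dx":-0.18,"dy":-0.13},{"dx":-0.18,"dy":-0.13}]'
python3 -m inch '[{"dx":-0.17,"dy":-0.13},{"dx":-0.17,"dy":-0.13},{"dx":-0.17,"dy":-0.13},{"dx":-0.17,"dy":-0.13},{"dx":-0.17,"dy":-0.13}]'
python3 - <<'E'
from h import *
from plant import nets
import cv2
i=optics.camera_info('wrist');im=optics.grab_frame('wrist');cv2.imwrite('pics/w1.png',im[:,:,::-1])
import pickle;pickle.dump(i,open('w1.pkl','wb'))
print((-np.array(i['R']).T@np.array(i['t'])).round(3),np.round(i['R'],2).tolist(),i['fx'])
print(state()['tool_rot'],state()['gripper_width'])
for n,z in [('supply',.08),('selector',.1),('rocker',.09),('marker_pen',.087)]:
  for d in nets.boxes_of('wrist',n)[:2]: b=d['bbox'];print(n,np.round(b).tolist(),round(d['confidence'],2),ray('wrist',b[0],b[1],z,i).round(3))
E
```

```text
[0.074 0.625 0.375] [[0.24, 0.97, 0.0], [0.92, -0.23, 0.31], [0.31, -0.08, -0.95]] 290.97608549588233
[3.65207532e-06 1.23067385e-01 9.92398316e-01 3.37226206e-05] 1.000099919723463
rocker [184.0, 350.0, 33.0, 21.0] 0.55 [0.342 0.465 0.09 ]validation failed for argument at $[0]...
validation failed for argument at $[0]...
validation failed for argument at $[0]...
```

View pics/w1.png

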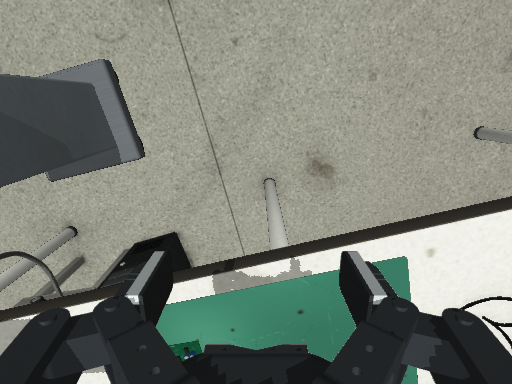

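The wrist view shows only floor and mat because the rows were refused: every field is needed. The camera sits on the tool's +x side, so the TCP has to go beyond the supply to see it.

```bash

python3 -m inch '[{"dx":-0.22,"dy":-0.12,"dz":-0.012,"rx":0,"ry":0,"rz":0},{"dx":-0.22,"dy":-0.12,"dz":-0.012,"rx":0,"ry":0,"rz":0},{"dx":-0.22,"dy":-0.12,"dz":-0.012,"rx":0,"ry":0,"rz":0},{"dx":-0.22,"dy":-0.12,"dz":-0.012,"rx":0,"ry":0,"rz":0},{"dx":-0.22,"dy":-0.12,"dz":-0.012,"rx":0,"ry":0,"rz":0}]' -1
python3 -m inch '[{"dx":-0.22,"dy":-0.12,"dz":-0.012,"rx":0,"ry":0,"rz":0},{"dx":-0.22,"dy":-0.12,"dz":-0.012,"rx":0,"ry":0,"rz":0},{"dx":-0.22,"dy":-0.12,"dz":-0.012,"rx":0,"ry":0,"rz":0},{"dx":-0.22,"dy":-0.12,"dz":-0.012,"rx":0,"ry":0,"rz":0},{"dx":-0.22,"dy":-0.12,"dz":-0.012,"rx":0,"ry":0,"rz":0}]'
python3 -m inch '[{"dx":-0.22,"dy":-0.12,"dz":-0.012,"rx":0,"ry":0,"rz":0},{"dx":-0.22,"dy":-0.12,"dz":-0.012,"rx":0,"ry":0,"rz":0},{"dx":-0.22,"dy":-0.12,"dz":-0.012,"rx":0,"ry":0,"rz":0},{"dx":-0.22,"dy":-0.12,"dz":-0.012,"rx":0,"ry":0,"rz":0},{"dx":-0.22,"dy":-0.12,"dz":-0.012,"rx":0,"ry":0,"rz":0}]'
python3 - <<'E'
from h import *
from plant import nets
import cv2
i=optics.camera_info('wrist');im=optics.grab_frame('wrist');cv2.imwrite('pics/w2.png',im[:,:,::-1])
import pickle;pickle.dump(i,open('w2.pkl','wb'))
print(state()['tool_pos'],state()['gripper_width'])
for n,z in [('selector',.1),('rocker',.09),('marker_pen',.087)]:
  for d in nets.boxes_of('wrist',n)[:1]: b=d['bbox'];print(n,np.round(b).tolist(),round(d['confidence'],2),ray('wrist',b[0],b[1],z,i).round(3))
E
```

```text
time: 1.45
tool_pos: [0.3037, 0.4669, 0.2416]
tool_rot: [0.001, 0.126, 0.992, -0.0]
contact_force: [-0.2, 0.4, -0.7]
gripper_width: 0.147
grasp_force: 0.0
time: 1.95
tool_pos: [0.4505, 0.3308, 0.251]
tool_rot: [0.001, 0.126, 0.992, -0.0]
contact_force: [-0.1, 0.6, 0.4]
gripper_width: -0.001
grasp_force: 0.0
time: 2.45
tool_pos: [0.5973, 0.1949, 0.26]
tool_rot: [0.001, 0.125, 0.992, -0.0]
contact_force: [-0.3, 0.3, -0.4]
gripper_width: -0.002
grasp_force: 0.0
[0.59555674 0.19677681 0.25973468] -0.0005572345220873401
marker_pen [263.0, 188.0, 109.0, 43.0] 0.69 [0.613 0.198 0.087]
```

View pics/w2.png

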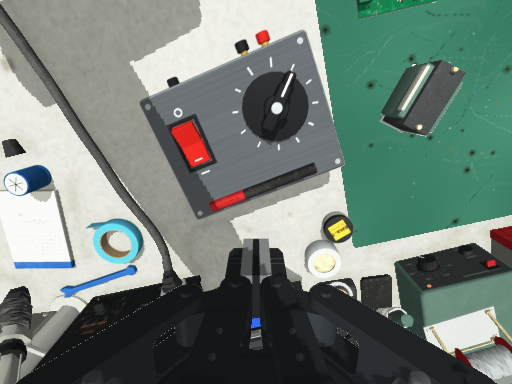

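The view shows the whole supply: knob centre at about (277,107) with its pointer line to (293,73), rocker at (190,145), and pen from (210,205) to (316,168). The fingers are shut and thin at the tip, around (256,245). An enlarged crop will give exact pixels.

```bash
python3 -c "
import cv2
im=cv2.imread('pics/w2.png')[25:225,135:350];cv2.imwrite('pics/w2c.png',cv2.resize(im,(645,600),interpolation=cv2.INTER_CUBIC))"
```

```text
(no output)
```

View pics/w2c.png

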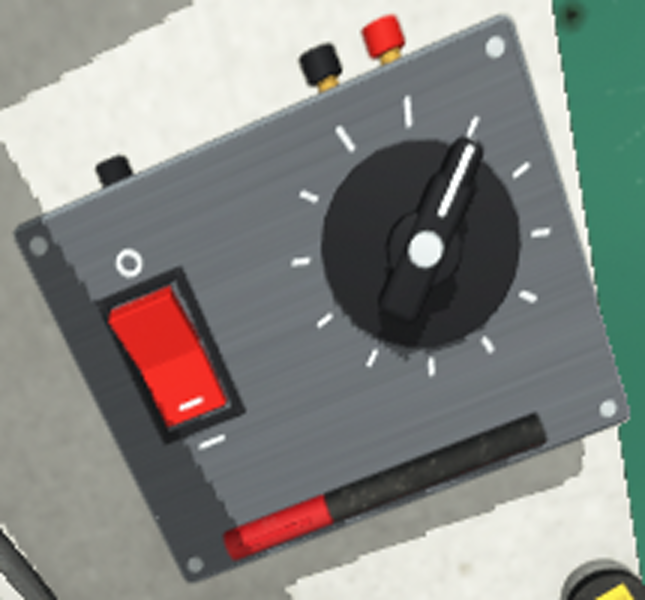

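```bash
python3 - <<'E'
from h import *
import pickle
from scipy.optimize import least_squares
i=pickle.load(open('w2.pkl','rb'))
px=lambda a:np.array(a)/3+[135,25]
# local points (x away, y left): corners near-left, near-right, far-right, far-left; knob top
L=np.array([[-75,95,80],[-75,-95,80],[75,-95,80],[75,95,80],[-15,40,109]])/1e3
P=np.array([px(p) for p in [(508,15),(15,232),(193,581),(628,408),(426,249)]])
def W(q,l): c,s=np.cos(q[2]),np.sin(q[2]);return np.array([q[0]+c*l[0]-s*l[1],q[1]+s*l[0]+c*l[1],l[2]])
f=lambda q:np.concatenate([proj(W(q,l),i)-p for l,p in zip(L,P)])
r=least_squares(f,[.55,.19,.1]);q=r.x;print('supply',q.round(4),'res px',r.fun.round(1))
np.save('q.npy',q)
print('knob fit',W(q,L[4]).round(4),'direct',ray('',*px((426,249)),.109,i).round(4))
t=ray('',*px((470,147)),.109,i);k=ray('',*px((426,249)),.109,i);d=(t-k)[:2]
print('pointer deg',np.degrees(np.arctan2(d[1],d[0])),np.linalg.norm(d),'rel supply',np.degrees(np.arctan2(d[1],d[0])-q[2]))
print('bezel direct',np.mean([ray('',*px(p),.082,i) for p in [(98,302),(182,268),(245,410),(168,442)]],0).round(4),'fit',W(q,[-.012,-.058,.082]).round(4))
print('off end',W(q,[-.032,-.058,.094]),'on end',W(q,[.008,-.058,.094]))
s=state();p=s['tool_pos'];print(p)
E
```

```text
supply [0.5517 0.1945 0.1343] res px [ 1.5 -4.3 -4.2 -0.2 -2.   4.2  4.5  3.9  0.1 -0.3]
knob fit [0.5314 0.2322 0.109 ] direct [0.5316 0.232  0.109 ]
pointer deg 142.50443923470826 0.03317737162864685 rel supply 134.81082015018129
bezel direct [0.547  0.1355 0.082 ] fit [0.5475 0.1355 0.082 ]
off end [0.52771275 0.1327876  0.094     ] on end [0.56735268 0.13814263 0.094     ]
[0.59342594 0.19915604 0.25983394]
```

The fits agree: supply yaw is 7.7°, and the pointer is at 135° relative to it, which falls on the 30° tick grid. The rocker and knob positions match between views. I'll press the rocker's OFF end first, then move over its near end.

```bash

python3 -m inch '[{"dx":0.031,"dy":-0.049,"dz":0,"rx":0,"ry":0,"rz":-0.08},{"dx":0.062,"dy":-0.098,"dz":0,"rx":0,"ry":0,"rz":-0.16},{"dx":0.062,"dy":-0.098,"dz":0.06,"rx":0,"ry":0,"rz":-0.25},{"dx":0.062,"dy":-0.098,"dz":0.12,"rx":0,"ry":0,"rz":-0.25},{"dx":0.062,"dy":-0.098,"dz":0.16,"rx":0,"ry":0,"rz":-0.25}]'
python3 -m inch '[{"dx":0,"dy":0,"dz":0,"rx":0,"ry":0,"rz":0},{"dx":0,"dy":0,"dz":0,"rx":0,"ry":0,"rz":0},{"dx":0,"dy":0,"dz":0,"rx":0,"ry":0,"rz":0}]'
python3 - <<'E'
from h import *
s=state();print(s['tool_pos'],s['tool_rot'],s['contact_force'])
E
```

```text
time: 3.15
tool_pos: [0.5243, 0.1352, 0.1293]
tool_rot: [-0.001, -0.065, 0.998, 0.0]
contact_force: [-0.5, 1.2, 0.2]
gripper_width: 0.004
grasp_force: 0.0
time: 3.45
tool_pos: [0.5286, 0.1348, 0.1351]
tool_rot: [0.002, -0.065, 0.998, 0.0]
contact_force: [0.2, 0.3, 1.3]
gripper_width: -0.0
grasp_force: 0.0
[0.52861038 0.13484063 0.13514327] [ 2.35711853e-03 -6.46934073e-02  9.97902392e-01  1.48826257e-04] [0.2491941  0.25856338 1.27765299]
```

```bash

python3 -m inch '[{"dx":0,"dy":0,"dz":0.03,"rx":0,"ry":0,"rz":0},{"dx":0,"dy":0,"dz":0.042,"rx":0,"ry":0,"rz":0},{"dx":0,"dy":0,"dz":0.045,"rx":0,"ry":0,"rz":0},{"dx":0,"dy":0,"dz":0.048,"rx":0,"ry":0,"rz":0},{"dx":0,"dy":0,"dz":0.05,"rx":0,"ry":0,"rz":0}]'
python3 -m inch '[{"dx":0,"dy":0,"dz":0.001,"rx":0,"ry":0,"rz":0},{"dx":0,"dy":0,"dz":0.002,"rx":0,"ry":0,"rz":0}]'
```

```text
time: 3.95
tool_pos: [0.5277, 0.134, 0.0936]
tool_rot: [0.0, -0.064, 0.998, 0.0]
contact_force: [-3.7, -0.5, 5.7]
gripper_width: 0.0
grasp_force: 2.7
time: 4.15
tool_pos: [0.5274, 0.1339, 0.0913]
tool_rot: [0.0, -0.064, 0.998, 0.0]
contact_force: [-2.0, -0.2, 3.5]
gripper_width: 0.0
grasp_force: 1.4
```

```bash

for k in 1 2 3; do python3 -m inch '[{"dx":0,"dy":0,"dz":0.001,"rx":0,"ry":0,"rz":0},{"dx":0,"dy":0,"dz":0.002,"rx":0,"ry":0,"rz":0}]' | egrep 'pos|contact'; done
```

```text
tool_pos: [0.5272, 0.1339, 0.0887]
contact_force: [-0.2, 1.0, 1.4]
tool_pos: [0.5271, 0.1338, 0.0869]
contact_force: [0.1, 0.4, 0.4]
tool_pos: [0.5271, 0.1338, 0.0855]
contact_force: [-0.1, 0.7, 0.6]
```

The reaction force rose to 5.7 N and then vanished, so the rocker snapped over. I'll lift, move to the knob's trailing side, and check both from there.

```bash

python3 -m inch '[{"dx":0,"dy":0,"dz":-0.062,"rx":0,"ry":0,"rz":0},{"dx":0.012,"dy":0.06,"dz":-0.062,"rx":0,"ry":0,"rz":-0.1},{"dx":0.025,"dy":0.124,"dz":-0.062,"rx":0,"ry":0,"rz":-0.2},{"dx":0.025,"dy":0.124,"dz":-0.062,"rx":0,"ry":0,"rz":-0.3},{"dx":0.025,"dy":0.124,"dz":-0.062,"rx":0,"ry":0,"rz":-0.4}]' | egrep 'pos|rot|contact'
python3 -m inch '[{"dx":0,"dy":0,"dz":0,"rx":0,"ry":0,"rz":-0.1},{"dx":0,"dy":0,"dz":0,"rx":0,"ry":0,"rz":-0.128},{"dx":0,"dy":0,"dz":0,"rx":0,"ry":0,"rz":-0.128},{"dx":0,"dy":0,"dz":0,"rx":0,"ry":0,"rz":-0.128}]'| egrep 'pos|rot|contact'
python3 - <<'E'
from h import *
import cv2,pickle
i=optics.camera_info('wrist');im=optics.grab_frame('wrist');cv2.imwrite('pics/w3.png',im[:,:,::-1])
pickle.dump(i,open('w3.pkl','wb'))
s=state();print(s['tool_pos'],s['tool_rot'])
E
```

```text
tool_pos: [0.4939, 0.2313, 0.1353]
tool_rot: [0.0, -0.36, 0.933, -0.0]
contact_force: [0.7, -1.3, -1.0]
tool_pos: [0.4946, 0.2297, 0.1352]
tool_rot: [0.0, -0.444, 0.896, -0.0]
contact_force: [0.7, 0.6, -0.0]
[0.49459003 0.22967602 0.13529065] [ 2.67785625e-05 -4.43651206e-01  8.96199535e-01 -1.20319500e-05]
```

View pics/w3.png

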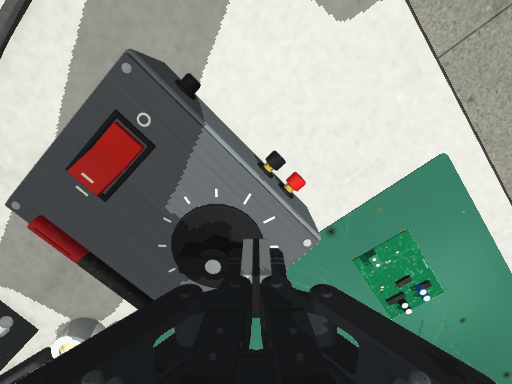

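The wrist view shows the rocker at (112,158) with its far end now raised, so it is OFF. The fingertips at (256,262) stand clear on the trailing side of the knob, whose cap is at (213,267). I'll descend, close the gap, then rotate about the knob axis in 15° calls.

```bash

python3 -m inch '[{"dx":0,"dy":0,"dz":0.03,"rx":0,"ry":0,"rz":0},{"dx":0,"dy":0,"dz":0.054,"rx":0,"ry":0,"rz":0},{"dx":0,"dy":0,"dz":0.054,"rx":0,"ry":0,"rz":0},{"dx":-0.003,"dy":0,"dz":0.054,"rx":0,"ry":0,"rz":0},{"dx":-0.006,"dy":0,"dz":0.054,"rx":0,"ry":0,"rz":0}]' | egrep 'pos|rot|contact'
python3 -m inch '[{"dx":0,"dy":0,"dz":0,"rx":0,"ry":0,"rz":0},{"dx":0,"dy":0,"dz":0,"rx":0,"ry":0,"rz":0}]' | egrep 'pos|rot|contact'
python3 -m inch '[{"dx":-0.0019,"dy":0.0012,"dz":0,"rx":0,"ry":0,"rz":0.035},{"dx":-0.0038,"dy":0.0023,"dz":0,"rx":0,"ry":0,"rz":0.07}]' | egrep 'pos|rot|contact'
```

```text
tool_pos: [0.4985, 0.2339, 0.0935]
tool_rot: [0.001, -0.444, 0.896, -0.0]
contact_force: [1.0, -0.2, 0.6]
tool_pos: [0.4982, 0.2338, 0.0932]
tool_rot: [0.001, -0.444, 0.896, -0.0]
contact_force: [-0.3, 0.2, -0.9]
tool_pos: [0.498, 0.2369, 0.0927]
tool_rot: [0.0, -0.395, 0.919, -0.0]
contact_force: [-0.4, -3.1, 0.5]
```

Contact is made at about θ=6° with around 3 N. I'll carry on to θ=15°, then 21°.

```bash

python3 -m inch '[{"dx":-0.0019,"dy":0.0012,"dz":0,"rx":0,"ry":0,"rz":0.035}]' | egrep 'pos|contact'
python3 -m inch '[{"dx":-0.0019,"dy":0.0012,"dz":0,"rx":0,"ry":0,"rz":0.035}]' | egrep 'pos|contact'
python3 -m inch '[{"dx":-0.0019,"dy":0.0012,"dz":0,"rx":0,"ry":0,"rz":0.035}]' | egrep 'pos|contact'
python3 -m inch '[{"dx":-0.0019,"dy":0.0012,"dz":0,"rx":0,"ry":0,"rz":0.035}]' | egrep 'pos|contact'
python3 -m inch '[{"dx":-0.0019,"dy":0.0012,"dz":0,"rx":0,"ry":0,"rz":0.035}]' | egrep 'pos|contact'
```

```text
tool_pos: [0.4979, 0.2379, 0.0926]
contact_force: [-3.6, -5.3, 2.5]
tool_pos: [0.4981, 0.2392, 0.0926]
contact_force: [-4.1, -5.3, 3.9]
tool_pos: [0.4986, 0.2412, 0.0926]
contact_force: [-3.9, -4.6, 3.9]
tool_pos: [0.4994, 0.2432, 0.0926]
contact_force: [-2.8, -2.5, 2.4]
tool_pos: [0.5003, 0.2453, 0.0927]
contact_force: [-2.1, -1.2, 1.0]
```

```bash

python3 -m inch '[{"dx":-0.0019,"dy":0.0012,"dz":0,"rx":0,"ry":0,"rz":0.035}]' | egrep 'pos|contact'
python3 -m inch '[{"dx":0,"dy":0,"dz":0,"rx":0,"ry":0,"rz":0}]' | egrep 'pos|contact'
python3 -m inch '[{"dx":-0.0019,"dy":0.0012,"dz":0,"rx":0,"ry":0,"rz":0.035},{"dx":-0.0038,"dy":0.0023,"dz":0,"rx":0,"ry":0,"rz":0.07}]' | egrep 'pos|rot|contact'
```

```text
tool_pos: [0.5013, 0.2472, 0.0926]
contact_force: [-0.1, 0.6, -0.6]
tool_pos: [0.5016, 0.2474, 0.0927]
contact_force: [-0.7, 0.4, -0.1]
tool_pos: [0.5032, 0.2504, 0.0924]
tool_rot: [0.0, -0.196, 0.981, 0.0]
contact_force: [0.2, 0.2, -0.4]
```

The first click snapped at θ≈23°. Now at θ=30°, I'll do click 2.

```bash

for k in a; do
python3 -m inch '[{"dx":-0.0019,"dy":0.0012,"dz":0,"rx":0,"ry":0,"rz":0.035},{"dx":-0.0038,"dy":0.0023,"dz":0,"rx":0,"ry":0,"rz":0.07},{"dx":-0.0058,"dy":0.0033,"dz":0,"rx":0,"ry":0,"rz":0.105},{"dx":-0.0078,"dy":0.0042,"dz":0,"rx":0,"ry":0,"rz":0.14},{"dx":-0.0099,"dy":0.005,"dz":0,"rx":0,"ry":0,"rz":0.1745}]' | egrep 'pos|contact'
python3 -m inch '[{"dx":-0.0019,"dy":0.0012,"dz":0,"rx":0,"ry":0,"rz":0.035},{"dx":-0.0038,"dy":0.0023,"dz":0,"rx":0,"ry":0,"rz":0.07}]' | egrep 'pos|contact'
python3 -m inch '[{"dx":-0.0019,"dy":0.0012,"dz":0,"rx":0,"ry":0,"rz":0.035}]' | egrep 'pos|contact'
python3 -m inch '[{"dx":-0.0019,"dy":0.0012,"dz":0,"rx":0,"ry":0,"rz":0.035},{"dx":-0.0038,"dy":0.0023,"dz":0,"rx":0,"ry":0,"rz":0.07}]' | egrep 'pos|rot|contact'
done
python3 - <<'E'
from h import *
s=state();k=np.array([.5315,.232]);d=k-s['tool_pos'][:2];q=s['tool_rot'];f=2*np.arctan2(q[2],q[1]);x=np.array([np.cos(f),np.sin(f)]);y=np.array([x[1],-x[0]])
print(np.degrees(f),'axis in tool mm',1e3*d@x,1e3*d@y,s['joint_pos'])
E
```

```text
tool_pos: [0.5076, 0.2564, 0.0922]
contact_force: [-3.9, -2.6, 3.4]
tool_pos: [0.5109, 0.2592, 0.0923]
contact_force: [-3.0, -0.1, 1.7]
tool_pos: [0.5128, 0.2604, 0.0923]
contact_force: [0.6, 0.9, 0.0]
tool_pos: [0.5163, 0.2621, 0.0924]
tool_rot: [0.0, 0.065, 0.998, 0.0]
contact_force: [-0.2, 0.3, -1.1]
172.55679160804277 axis in tool mm -18.95021877655331 -27.879475605719364 [ 3.41262771e-01  7.01743622e-02  1.83661875e+00 -6.08462826e-05
  1.23435302e+00 -1.09960499e+00]
```

Click 2 snapped at θ≈53°, as expected, and the geometry is still exact. Click 3 next.

```bash

python3 -m inch '[{"dx":-0.0019,"dy":0.0012,"dz":0,"rx":0,"ry":0,"rz":0.035},{"dx":-0.0038,"dy":0.0023,"dz":0,"rx":0,"ry":0,"rz":0.07},{"dx":-0.0058,"dy":0.0033,"dz":0,"rx":0,"ry":0,"rz":0.105},{"dx":-0.0078,"dy":0.0042,"dz":0,"rx":0,"ry":0,"rz":0.14},{"dx":-0.0099,"dy":0.005,"dz":0,"rx":0,"ry":0,"rz":0.1745}]' | egrep 'pos|contact'
python3 -m inch '[{"dx":-0.0019,"dy":0.0012,"dz":0,"rx":0,"ry":0,"rz":0.035},{"dx":-0.0038,"dy":0.0023,"dz":0,"rx":0,"ry":0,"rz":0.07}]' | egrep 'pos|contact'
python3 -m inch '[{"dx":-0.0019,"dy":0.0012,"dz":0,"rx":0,"ry":0,"rz":0.035}]' | egrep 'pos|contact'
python3 -m inch '[{"dx":-0.0019,"dy":0.0012,"dz":0,"rx":0,"ry":0,"rz":0.035},{"dx":-0.0038,"dy":0.0023,"dz":0,"rx":0,"ry":0,"rz":0.07}]' | egrep 'time|pos|rot|contact'
```

```text
tool_pos: [0.523, 0.2652, 0.0922]
contact_force: [-5.5, 0.3, 2.4]
tool_pos: [0.5273, 0.2658, 0.0923]
contact_force: [-1.9, 0.6, 1.6]
tool_pos: [0.5297, 0.2659, 0.0923]
contact_force: [-0.6, 0.6, -0.4]
time: 9.5
tool_pos: [0.5336, 0.2657, 0.0924]
tool_rot: [0.0, 0.321, 0.947, 0.0]
contact_force: [0.4, 0.9, -0.8]
```

Click 3 is done. For click 4 I'll take the last part one 3° row at a time and stop as soon as the force vanishes.

```bash

python3 -m inch '[{"dx":-0.0019,"dy":0.0012,"dz":0,"rx":0,"ry":0,"rz":0.035},{"dx":-0.0038,"dy":0.0023,"dz":0,"rx":0,"ry":0,"rz":0.07},{"dx":-0.0058,"dy":0.0033,"dz":0,"rx":0,"ry":0,"rz":0.105},{"dx":-0.0078,"dy":0.0042,"dz":0,"rx":0,"ry":0,"rz":0.14},{"dx":-0.0099,"dy":0.005,"dz":0,"rx":0,"ry":0,"rz":0.1745}]' | egrep 'pos|contact'
python3 -m inch '[{"dx":-0.0019,"dy":0.0012,"dz":0,"rx":0,"ry":0,"rz":0.035},{"dx":-0.0038,"dy":0.0023,"dz":0,"rx":0,"ry":0,"rz":0.07}]' | egrep 'pos|contact'
python3 -m inch '[{"dx":-0.0019,"dy":0.0012,"dz":0,"rx":0,"ry":0,"rz":0.035},{"dx":-0.0019,"dy":0.0012,"dz":0,"rx":0,"ry":0,"rz":0.035}]' | egrep 'pos|rot|contact'
```

```text
tool_pos: [0.5408, 0.265, 0.0923]
contact_force: [-4.6, 3.5, 2.7]
tool_pos: [0.545, 0.2633, 0.0924]
contact_force: [-0.5, 1.1, 0.2]
tool_pos: [0.5473, 0.2619, 0.0924]
tool_rot: [0.0, 0.511, 0.86, 0.0]
contact_force: [-0.0, 0.2, -0.1]
```

The fourth click snapped. I'll back off, lift and go over the rocker's far end, where the camera looks back at the knob.

```bash

python3 -m inch '[{"dx":0.008,"dy":0,"dz":0,"rx":0,"ry":0,"rz":0},{"dx":0.008,"dy":0,"dz":-0.055,"rx":0,"ry":0,"rz":0},{"dx":-0.04,"dy":-0.015,"dz":-0.085,"rx":0,"ry":0,"rz":0},{"dx":-0.095,"dy":-0.033,"dz":-0.085,"rx":0,"ry":0,"rz":0},{"dx":-0.148,"dy":-0.051,"dz":-0.085,"rx":0,"ry":0,"rz":0}]' | egrep 'contact'
python3 -m inch '[{"dx":0,"dy":0,"dz":0,"rx":0,"ry":0,"rz":0},{"dx":0,"dy":0,"dz":0,"rx":0,"ry":0,"rz":0},{"dx":0,"dy":0,"dz":0,"rx":0,"ry":0,"rz":0}]'| egrep 'time|pos|rot|contact'
python3 - <<'E'
from h import *
import cv2
im=optics.grab_frame('wrist');cv2.imwrite('pics/w4.png',im[:,:,::-1])
E
```

```text
contact_force: [0.8, 0.4, 0.0]
time: 11.2
tool_pos: [0.5674, 0.1393, 0.16]
tool_rot: [-0.0, 0.51, 0.86, 0.0]
contact_force: [0.2, -0.3, -0.1]
```

View pics/w4.png

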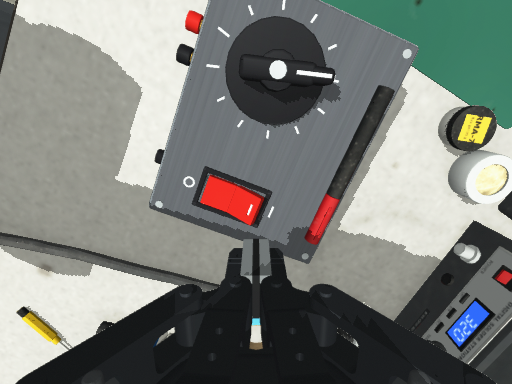

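The knob, at (278,70), points to (335,76), which is about 22.6° in the world against the 22.7° expected for four clicks. The rocker at (233,199) is OFF and the pen is in place. Now I'll press the ON end.

```bash

python3 -m inch '[{"dx":0,"dy":0,"dz":0.045,"rx":0,"ry":0,"rz":0},{"dx":0,"dy":0,"dz":0.075,"rx":0,"ry":0,"rz":0},{"dx":0,"dy":0,"dz":0.079,"rx":0,"ry":0,"rz":0},{"dx":0,"dy":0,"dz":0.082,"rx":0,"ry":0,"rz":0},{"dx":0,"dy":0,"dz":0.085,"rx":0,"ry":0,"rz":0}]'| egrep 'pos|contact'
for k in 1 2 3; do python3 -m inch '[{"dx":0,"dy":0,"dz":0.001,"rx":0,"ry":0,"rz":0},{"dx":0,"dy":0,"dz":0.002,"rx":0,"ry":0,"rz":0}]' | egrep 'pos|contact'; done
```

```text
tool_pos: [0.5683, 0.1393, 0.0937]
contact_force: [-2.2, 1.6, 2.6]
tool_pos: [0.5688, 0.139, 0.0921]
contact_force: [-0.1, 1.7, 3.3]
tool_pos: [0.5687, 0.1383, 0.0897]
contact_force: [1.2, 0.0, 1.1]
tool_pos: [0.5672, 0.138, 0.0866]
contact_force: [0.4, -0.6, 0.4]
```

```bash

python3 -m inch '[{"dx":0,"dy":0,"dz":0.001,"rx":0,"ry":0,"rz":0},{"dx":0,"dy":0,"dz":0.001,"rx":0,"ry":0,"rz":0}]'| egrep 'pos|contact'
python3 -m inch '[{"dx":0,"dy":0,"dz":-0.05,"rx":0,"ry":0,"rz":0},{"dx":0,"dy":0,"dz":-0.1,"rx":0,"ry":0,"rz":0},{"dx":0,"dy":0,"dz":-0.1,"rx":0,"ry":0,"rz":0},{"dx":0,"dy":0,"dz":-0.1,"rx":0,"ry":0,"rz":0},{"dx":0,"dy":0,"dz":-0.1,"rx":0,"ry":0,"rz":0}]'| egrep 'time|pos|contact'
python3 - <<'E'
from h import *
import cv2
im=optics.grab_frame('wrist');cv2.imwrite('pics/w5.png',cv2.resize(im[:260,130:400,::-1],None,fx=2,fy=2))
E
```

```text
tool_pos: [0.5673, 0.1382, 0.0858]
contact_force: [-0.0, -0.1, -0.1]
time: 13.05
tool_pos: [0.5669, 0.1383, 0.165]
contact_force: [0.4, -0.4, -0.2]
```

View pics/w5.png

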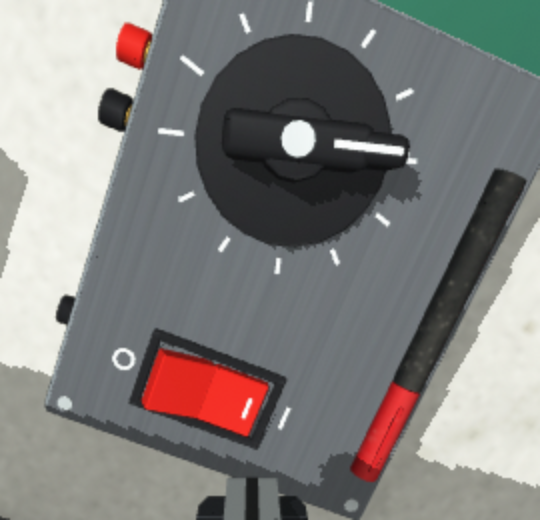

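The rocker at crop (207,392) is ON: its far end is down and the dark gap shows beside the stroke, as at the start. The knob still points at the fourth tick and the pen is untouched, so I'm handing in.

```bash
python3 -c "
from plant import ticket;print(ticket.job_done())"
```

```text
the job is handed in; nothing more can be done
None
```

The job is handed in: output switched off, knob turned exactly four clicks clockwise, and output switched back on in about 13 s. Measured contact forces stayed under 8 N, and the last picture shows the rocker ON, the knob at the fourth stop and the pen where it was.

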